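# Lock the vented camlock coupling onto the waste tank's standpipe

## Task

Fit the loose vented coupling over the grooved adaptor on top of the tank's standpipe and push it gently but fully home, so that the rubber seal is pressed all the way in, with both cam arms still up. Then swing its two cam arms down one after the other, each as far as it goes, and let go. Do not force the seal or the arms, and leave the other things on the bench where they are.

Things in the scene. Friction and masses are not known exactly. Their poses are not given: they have to be found in the camera images.
- coupling_mid (a point): Loose camlock coupling, about 0.34 kg, standing on its open mouth: silver ring body (54 mm wide, 41 mm high) with a white round stub on top to hold it by (32 mm diameter, 44 mm long, blue band), and two steel cam arms with orange grips. This point: on its axis, mid-height of the stub, 63 mm above the mouth, 22 mm below the top. z up along the axis; arm cam_a on the +y side, cam_b on -y.
- coupling: The same coupling; origin at the centre of its mouth (underside), axes as coupling_mid. Bore 37.6 mm wide, 35 mm deep, with a flat ceiling that presses on the seal. Fully home, the mouth is 34 mm below the adaptor's rim. Each arm's pivot lies 24 mm from the axis, 14.8 mm above the mouth; the arms swing in the plane of the coupling's axis and its y.
- pipe_foot (a point): Fixed beige tank (150 x 180 mm, 80 mm high) with a steel standpipe (32 mm diameter) upright in the middle of its top. This point: on the pipe's axis at the tank's top face; z up. The pipe's grooved adaptor is 36 mm wide, 40 mm tall, its top rim chamfered 3 mm. The pipe is screwed in by a different amount each time: the rim stands 81 to 99 mm above this point (not measured).
- seal (a joint): Black rubber seal plug (24 mm wide) standing up to 7 mm above the adaptor's rim. Value in m: 0 proud, 0.006 pressed fully in, at a hard stop 1 mm above the rim; 1 mm short counts as home. It slides in with about 9 N of drag and stays where it is left; over 30 N spoils it.
- cam_a (a joint): Cam arm on the coupling's +y side: 70 mm long from its pivot, 11 mm wide, 6 mm thick. rad: 0 pointing outward and 45 degrees up, 0.79 level, 1.66 its stop, outward and 50 degrees down. Stiff hinge (0.3 N m, about 5 N at 58 mm from the pivot), stays where left. From about 0.6 its lobe enters the adaptor's groove, so fit the coupling first with arms up. Over 30 N on an arm spoils it.
- cam_b (a joint): Cam arm on the coupling's -y side: the same as cam_a, mirrored.
- amber_bottle: Amber bottle, 60 mm across, 130 mm high; origin under its centre. Leave alone.
- reagent_jar: White jar with orange cap, 60 mm across, 90 mm high; origin under its centre. Leave alone.
- vial: Green vial, 32 mm across, 60 mm high; origin under its centre. Leave alone.
- weigh_bowl: White bowl, 100 mm across, 35 mm high; origin under its centre. Leave alone.
- spare_ring: Spare black rubber ring lying flat, 36 mm across, 8 mm high; origin under its centre. Leave alone.
- dust_cap: Red dust cap, 38 mm across, 28 mm high; origin under its centre. Leave alone.
- wrench: Wrench lying flat, 160 mm long; leave alone.
There are look-alikes about, which are no part of the job. Leave any pink look-alike of the part that bears pipe_foot alone.

How it is judged (in metres and radians):
On the way, in this order (a step that is already met when the one before it is completed fails the run):
1. the coupling is pushed fully home on the adaptor (seal within 1.5 mm of its stop) with both arms still up (value of joint seal above 0.0045 m and horizontal distance between coupling_mid and pipe_foot below 0.008 m and angle between coupling_mid's own z axis and vertical below 0.12 rad and value of joint each of cam_a, cam_b below 0.55 rad), for 0.2 s.
2. one arm is down at its stop while the other is still up (value of joint seal above 0.0045 m and horizontal distance between coupling_mid and pipe_foot below 0.008 m and angle between coupling_mid's own z axis and vertical below 0.12 rad and ((value of joint cam_a above 1.5 rad and value of joint cam_b below 1 rad) or (value of joint cam_b above 1.5 rad and value of joint cam_a below 1 rad))), for 0.1 s.
3. both arms are down (value of joint seal above 0.0045 m and horizontal distance between coupling_mid and pipe_foot below 0.008 m and angle between coupling_mid's own z axis and vertical below 0.12 rad and value of joint each of cam_a, cam_b above 1.5 rad), for 0.2 s.
At the end, for the whole second after the job is handed in: The coupling sits upright (within 0.12 rad) on the standpipe's adaptor, its axis within 8 mm of the pipe's, the seal pressed in to more than 4.5 mm of its 6 mm, both cam arms past 1.5 rad (stop at 1.66), and nothing moves (all of step 3 and linear speed of coupling below 0.01 m/s); the robot touches nothing.
It fails at once if the seal is pressed with more than 30 N (contact force between coupling and seal above 30 N).
It fails at once if a cam arm is pushed with more than 30 N (contact force between the fingers and cam_a above 30 N or contact force between the fingers and cam_b above 30 N).
It fails at once if a bystander is moved by more than 30 mm (distance of any of amber_bottle, reagent_jar, vial, weigh_bowl, spare_ring, dust_cap, wrench from where it was at the start of the episode above 0.03 m).
It also fails if it takes over 72 s, if anything falls off the work surface, if the arm or the gripper's body presses on something with over 40 N, if the wrist force passes 120 N, or if a joint passes its speed limit or range.

## Robot

A 7-joint arm with a two-finger parallel gripper is mounted at the origin on the work surface. World frame = base frame: x ahead of the robot, y to its left, z up, the work surface at z = 0. Lengths are in mm, angles in rad, forces in N, time in s.
With the tool pointing down it reaches from about 400 to 850 mm from the base axis. Payload 6.9 kg.
Tool frame: the origin (TCP) lies midway between the tips of the shut fingers; the grasp point (between the pads) lies 19 mm behind it; z points along the fingers, y is the line along which they close (so a half turn about z gives the same grasp; the last joint's range is limited). The gripper opens to 85 mm and grips with 20 to 120 N. Pads are 22 mm wide; open, the fingers measure 114 mm over their backs; the gripper's body (76 mm by 85 mm) begins 54 mm behind the grasp point. The pads swing forward as they close: fully open they stand 13 mm farther back than shut.
Start: joints at [1.403, 0.507, -0.238, 1.5, 0.126, 1.149, -0.155], TCP at [168.364, -601.885, 231.275] pointing down, gripper open.
Joint ranges: [-3.08, 3.08], [-0.24, 2.05], [-1.43, 1.35], [0, 2.5], [-1.52, 4.66], [0.17, 1.96], [-2.89, 2.89]. Speed limits (rad/s): [2.39, 2.39, 3.14, 3.14, 3.14, 3.14, 3.14].

## Interface

Orientations are given as a unit quaternion [w, x, y, z].
In Python, from plant import ctrl, imaging gives the robot as it stands. The module is installed in compiled form; this text tells all that it offers.
- The arm moves only by the tool apply_moves, never from a script. Its argument "moves" is text: rows parted by semicolons, each of 6 numbers parted by spaces: the shift along the tool's x, y, z normalised to -1 to 1, where 1 is 6 cm, then the turn, a rotation vector about the tool's x, y, z normalised to -1 to 1, where 1 is 8 degrees. A call has 1 to 12 rows; each row shifts and turns the commanded pose from where the row before left it, along the tool's axes as they then stand; what a row does not reach is not made up. A row lasts 1/8 s, in which the tool goes at most 62.5 mm and 10.7 degrees, less where a joint would pass 70% of its speed; a pose out of reach is approached as far as the arm can. A call with a number of a shift or a turn outside -1 to 1 is refused whole. A call with a gripper value outside its range is refused whole. "gripper" is the gripper's target within -1 to 1 (fully open at 1, half-way at 0, shut at -1), set as the call begins (left out, the last holds). The fingers move at their own pace and stop on an object; the grip force is fixed at half the most. Time passes only in rows, so rows that do not move let the fingers close. It gives the time, the measured TCP pose, the force, the opening and the grip force at its end, in the units of the state.
- ctrl.sense(): the state, without advancing time (a new reading comes with each control period).
- imaging.read_camera(name): name is "scene" or "side" or "wrist"; returns a dict with "image" (384x512x3 uint8, red, green, blue), "z_map" (384x512 float32, mm along the optical axis (not along the pixel's ray), 0 where there is no reading), "camera_matrix" (3x3 intrinsics, pixels), "xyz" and "attitude" of the camera in the world. Camera axes: x right, y down, z forward; pixel columns grow to the right and rows downward; lengths in mm; the calibration is good to about 2 mm. The wrist camera is an equidistant fisheye: a pixel r from the principal point sees the ray r / f radians off the axis. A picture is of the moment at which its call begins.
- ctrl.sign_off(): hands the job in; it is judged then, once.
Trained networks look in a picture, given as the dict that the camera call returned (one of the last four; its "shot" number tells which), for a name from the list of things; names that differ only in an ending like _2 or _b are one class to them, and where a whole thing is asked for, a point or a joint stands for the part that bears it (a point fixed in the world has none). Each returns a list of dicts, best first, with "confidence" (0 to 1); they miss things now and then, are a little off and sometimes report something else, mostly with a low value. They report only what shows in the picture. A call takes as long as a camera call. They do not tell look-alikes from the thing itself.
- imaging.regions_of(thing, picture): "region" (384x512 bool, what is visible of it) and "centre" ([column, row] in pixels, amid what is visible of it).
The state is a dict: "time": time; "joint_pos": joint angles; "qvel": joint speeds; "effort": joint torques, N m; "eef_pos": TCP position; "tool_rot": TCP orientation; "contact_force": force on the tool from outside, world axes, zero at the start; "torque": the same for the moment, N m; "grip_width": opening from 0.0 (shut) to 1.0 (fully open); "grasp_force": force on a finger pad.
Only numpy, scipy, OpenCV 4.12 (cv2) and the standard library are available. Lean on these libraries where they do the work, as an engineer would, in place of code of your own. Each camera call takes 0.05 s, during which the arm holds its last target. There are 200 camera calls.

## Working session

There is one attempt and no reset: what is moved stays moved. The work goes in short steps, Python scripts to look and compute and a tool call to move; the robot and the scene stay as the last step left them, time stands still between calls to the robot, and variables do not carry over. Pictures are saved under pics/ and viewed, at most 10 in all, crops included, and the job is handed in when it is done.

Besides the shell and the picture viewer there is one more tool, called after ">>>" as a command line: name --argument value ..., lists and objects as JSON in quotes. apply_moves: Moves the arm, as the interface text tells. Scaled input: -1 to 1 covers 6 cm each way for a shift and 8 degrees each way for a turn. Its arguments: {"type":"object","properties":{"moves":{"type":"string"},"gripper":{"type":"number"}},"required":["moves"]}

```bash
mkdir -p pics; cat > h.py <<'E'
import numpy as np, cv2
from scipy.spatial.transform import Rotation as R
from plant import ctrl, imaging
def rot(q): return R.from_quat([q[1],q[2],q[3],q[0]]).as_matrix()
def cam(n):
    return imaging.read_camera(n)
def att(c):
    a=np.array(c["attitude"]); return a if a.shape==(3,3) else rot(a)
def cloud(c,fish=False):
    z=c["z_map"].astype(float); K=np.array(c["camera_matrix"]); v,u=np.mgrid[0:384,0:512]
    x=(u-K[0,2])/K[0,0]; y=(v-K[1,2])/K[1,1]
    if fish:
        r=np.hypot(x,y)+1e-9; t=np.tan(np.minimum(r,1.5))/r; x=x*t;y=y*t
    P=np.stack([x*z,y*z,z],-1)@att(c).T+np.array(c["xyz"]); P[z<=0]=np.nan
    return P
def save(im,n): cv2.imwrite("pics/"+n,cv2.cvtColor(im,cv2.COLOR_RGB2BGR))
E
python3 - <<'E'
from h import *
a=cam("scene");b=cam("side")
save(np.hstack([cv2.resize(a["image"],(400,300)),cv2.resize(b["image"],(400,300))]),"small.png")
save(cv2.resize(a["image"],(800,600)),"scene.png");save(cv2.resize(b["image"],(800,600)),"side.png")
print(ctrl.sense())
for n,c in(("scene",a),("side",b)):
    P=cloud(c); print(n,c["xyz"],c["attitude"])
    for t in("coupling","pipe_foot","cam_a","seal","reagent_jar"):
        for r in imaging.regions_of(t,c):
            q=P[r["region"]]; print(t,round(r["confidence"],2),np.round(r["centre"]),np.round(np.nanmedian(q,0)),np.round(np.nanmin(q,0)),np.round(np.nanmax(q,0)))
E
```

```text
{'time': 0.1, 'joint_pos': array([ 1.40354398,  0.5082663 , -0.23753696,  1.5010096 ,  0.12571398,
        1.14889945, -0.1548031 ]), 'qvel': array([-0.00022916, -0.00182066,  0.00023327, -0.0010463 ,  0.00036657,
        0.00054693,  0.00010818]), 'effort': array([-3.96432501e-03, -6.21839190e+01, -2.19443277e+00, -2.50201231e+01,
        1.24911260e-02,  7.99145753e-03, -4.71061696e-05]), 'eef_pos': array([ 168.17482824, -601.4941258 ,  230.51703355]), 'tool_rot': array([-7.86291099e-04,  9.90713739e-01,  1.35961952e-01, -1.25717410e-04]), 'contact_force': array([-0.91406022, -0.23372114, -0.29621939]), 'torque': array([-0.00392428, -0.00564643, -0.03384666]), 'grasp_force': 0.0, 'grip_width': 0.9940826926216719}
scene [1328.3100234  -502.31150666  833.23106696] [-0.38799444  0.78745602  0.42515851 -0.22048485]
coupling 0.58 [225. 236.] [ 578. -147.   41.] [ 484. -213.   -3.] [617. -52.  88.]
pipe_foot 0.98 [272. 163.] [344. 204.  77.] [222. 130.  -3.] [386. 400.  88.]
pipe_foot 0.75 [306. 195.] [590. 166.  78.] [369.  86.  -2.] [644. 353.  98.]
pipe_foot 0.29 [269. 232.] [618.   2
[... 233 characters left out ...]
6.   41.] [ 469. -216.   -3.] [617. -52.  88.]
reagent_jar 0.75 [346. 169.] [525. 419.  59.] [484. 402.   4.] [544. 458.  94.]
side [143.56763654 819.73356629 638.85084175] [ 0.10400763 -0.187799    0.84810834 -0.48438228]
coupling 0.61 [250. 192.] [ 557. -130.   41.] [ 516. -262.   -3.] [618. -72.  87.]
coupling 0.55 [265. 229.] [455.   8.  18.] [439. -36.  -2.] [487.  22.  30.]
pipe_foot 0.89 [204. 248.] [520. 232.  78.] [453.  -9.  -4.] [691. 295.  87.]
cam_a 0.36 [250. 192.] [ 557. -130.   41.] [ 516. -221.   -1.] [618. -72.  87.]
reagent_jar 0.58 [165. 320.] [495. 446.  63.] [476. 371.  -3.] [580. 464.  93.]
reagent_jar 0.42 [200. 205.] [544. 194. 173.] [536. 184. 170.] [553. 202. 176.]
```

View pics/scene.png

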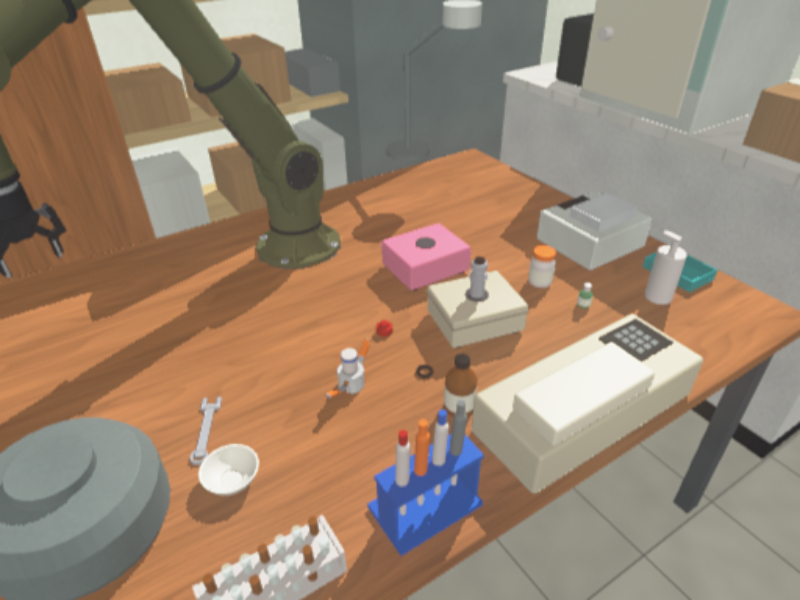

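View pics/side.png

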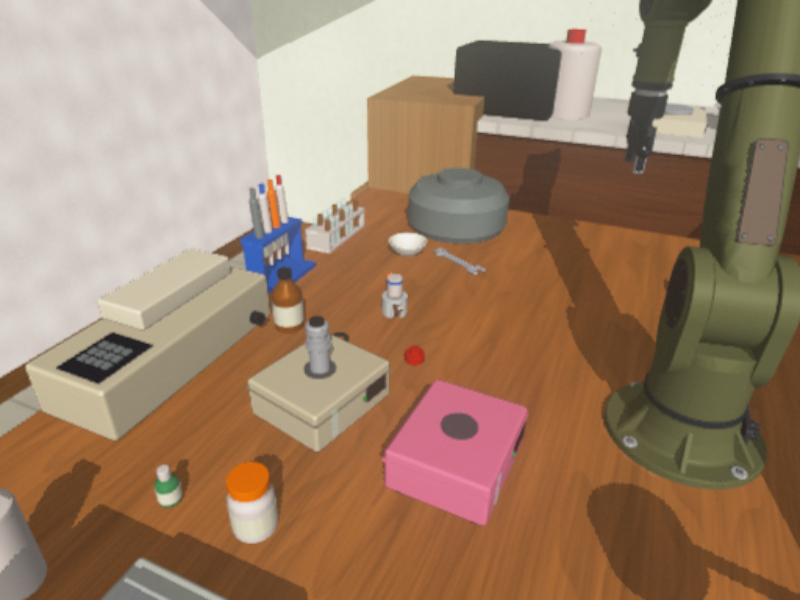

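The scene view shows the beige tank with its upright standpipe at (478,290). The pink box at (426,255) has only a flat dark disc, so it is the look-alike. The coupling, with white stub and orange grips, is at (350,370). The side view agrees: pipe at (318,345), pink box at (458,445), coupling at (394,297). I take the beige tank as the target and will confirm it in a crop while fitting circles.

```bash
cat >> h.py <<'E'
from scipy.optimize import least_squares
def axis(P,c0,r,z0,z1,rad=30):
    q=P.reshape(-1,3); q=q[np.isfinite(q[:,0])]
    q=q[(np.hypot(q[:,0]-c0[0],q[:,1]-c0[1])<rad)&(q[:,2]>z0)&(q[:,2]<z1)]
    if len(q)<8: return None,len(q),None
    f=least_squares(lambda p:np.hypot(q[:,0]-p[0],q[:,1]-p[1])-r,c0,loss="soft_l1",f_scale=1.)
    return np.round(f.x,1),len(q),np.round(np.std(f.fun),1)
E
python3 - <<'E'
from h import *
a=cam("scene");b=cam("side")
Pa,Pb=cloud(a),cloud(b)
for P in(Pa,Pb):
    print("stub",axis(P,(570,-140),16,50,82,28),"ring",axis(P,(570,-140),27,8,35,34))
    print("pipe18",axis(P,(540,190),18,138,160,32),"pipe16",axis(P,(540,190),16,92,118,30))
    q=P.reshape(-1,3);q=q[np.isfinite(q[:,0])]
    t=q[(np.hypot(q[:,0]-542,q[:,1]-192)<22)&(q[:,2]>120)]; print("ztop",np.sort(t[:,2])[::-1][:40].round(1))
    t=q[(np.hypot(q[:,0]-572,q[:,1]+140)<14)&(q[:,2]>60)]; print("stub ztop",np.percentile(t[:,2],[90,98,100]).round(1))
    t=q[(abs(q[:,0]-520)<50)&(abs(q[:,1]-190)<60)&(q[:,2]>65)&(q[:,2]<95)];print("tank",np.percentile(t[:,2],[10,50,90]).round(1))
    print("table", np.nanmedian(q[(abs(q[:,0]-480)<20)&(abs(q[:,1]+140)<20)][:,2]))
    # arm points
    d=np.hypot(q[:,0]-572,q[:,1]+140); t=q[(d>38)&(d<85)&(q[:,2]>25)&(q[:,2]<80)]
    if len(t)>5:
        v=t[:,:2]-[572,-140];print("armdir",np.linalg.svd(v)[2][0] if len(t)<3000 else 0,len(t)); 
        s=v@np.linalg.svd(v,full_matrices=False)[2][0]; print(t[s>0].mean(0).round(),t[s<0].mean(0).round(),t[:,2].max())
ca=cv2.resize(a["image"][185:270,185:270],(400,400),interpolation=cv2.INTER_CUBIC)
cb=cv2.resize(a["image"][140:225,260:345],(400,400),interpolation=cv2.INTER_CUBIC)
save(np.hstack([ca,cb]),"crop.png")
E
```

```text
stub (array([ 565. , -141.2]), 80, np.float64(1.4)) ring (array([ 564.8, -141.8]), 93, np.float64(2.7))
pipe18 (array([547.5, 194.3]), 56, np.float64(2.4)) pipe16 (array([548.9, 192.6]), 58, np.float64(1.5))
ztop [175.8 174.9 174.3 174.1 174.1 173.7 173.5 173.5 173.5 173.5 173.4 173.4
 173.4 173.3 173.1 173.  172.8 172.7 172.6 172.4 172.3 172.2 172.2 172.
 171.7 171.  170.4 169.6 169.4 169.4 168.7 168.6 168.6 168.3 168.3 168.3
 168.2 167.6 167.6 167.6]
stub ztop [86.4 86.7 87.9]
tank [78.1 80.5 83.2]
table 0.08109992776513764
armdir [ 0.55530359 -0.83164771] 105
[ 603. -196.   39.] [535. -92.  44.] 58.50957292176281
stub (array([ 562.7, -144.8]), 82, np.float64(1.6)) ring (array([ 563.6, -145.1]), 76, np.float64(2.6))
pipe18 (array([547.9, 188.2]), 108, np.float64(2.2)) pipe16 (array([546.6, 189.8]), 116, np.float64(1.1))
ztop [174.6 174.3 174.3 174.2 174.2 174.2 174.2 174.2 174.1 174.1 174.  174.
 174.  173.9 173.9 173.9 173.9 173.8 173.8 173.7 173.6 173.6 173.5 173.4
 173.2 173.2 173.2 173.2 173.1 173.  173.  172.9 172.9 172.9 172.8 172.8
 172.7 172.6 172.6 172.5]
stub ztop [85.5 85.9 85.9]
tank [77.8 79.7 82.2]
table -0.15948940450823557
armdir [-0.60953263  0.79276098] 21
[524. -82.  51.] [ 609. -213.   48.] 61.08584524050832
```

View pics/crop.png

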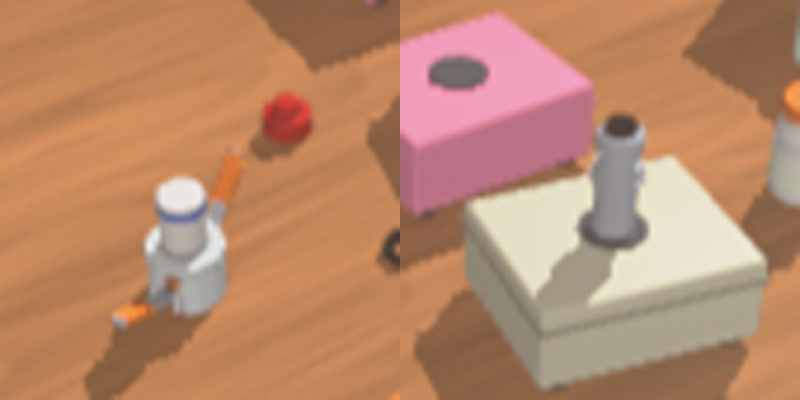

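The crops confirm it: the beige tank has the pipe with the black seal on top at (622,125), and the pink box has none. The coupling's arms are both up, on a line about -57° in the world. Estimates are coupling axis ≈ (564,-143), pipe axis ≈ (547.5,191), seal top ≈ 174, so the rim is ≈ 167. That lies within the allowed 161–179.

```bash
cat >> h.py <<'E'
def down(yaw,tilt=0,tdir=0):
    "tool z down, tool y at world angle yaw deg; tilt body toward world angle tdir"
    y=np.deg2rad(yaw); Y=np.array([np.cos(y),np.sin(y),0]);Z=np.array([0,0,-1.]);M=np.stack([np.cross(Y,Z),Y,Z],1)
    if tilt:
        t=np.deg2rad(tdir); ax=np.array([-np.sin(t),np.cos(t),0])
        M=R.from_rotvec(ax*np.deg2rad(tilt)).as_matrix()@M
    return M
def plan(p1,M1,n,p0=None,M0=None):
    s=ctrl.sense(); p0=np.array(s["eef_pos"]) if p0 is None else np.array(p0); M0=rot(s["tool_rot"]) if M0 is None else M0
    rv=R.from_matrix(M0.T@M1).as_rotvec(); out=[]
    d=(np.array(p1)-p0)/n
    for i in range(n):
        M=M0@R.from_rotvec(rv*i/n).as_matrix()
        out.append(" ".join("%.2f"%v for v in np.r_[M.T@d/60,np.rad2deg(rv)/n/8]))
    print("; ".join(out))
E
python3 - <<'E'
from h import *
a=cam("scene");q=cloud(a).reshape(-1,3);q=q[np.isfinite(q[:,0])]
p=np.array([250,-506]);d=np.array([564,-143])-p;L=np.hypot(*d);d=d/L
s=(q[:,:2]-p)@d;e=abs((q[:,:2]-p)@[-d[1],d[0]])
t=q[(s>0)&(s<L)&(e<90)&(q[:,2]<400)];print(len(t),np.sort(t[:,2])[-5:])
plan([564,-143,170],down(33),14)
E
```

```text
5495 [86.00271654 86.12614694 86.17138262 86.36018701 86.37911656]
0.60 -0.40 0.07 0.00 0.00 -0.96; 0.65 -0.32 0.07 0.00 0.00 -0.96; 0.68 -0.23 0.07 0.00 0.00 -0.96; 0.71 -0.13 0.07 0.00 0.00 -0.96; 0.72 -0.04 0.07 0.00 0.00 -0.96; 0.72 0.06 0.07 0.00 0.00 -0.96; 0.70 0.16 0.07 0.00 0.00 -0.96; 0.68 0.25 0.07 0.00 0.00 -0.96; 0.64 0.34 0.07 0.00 0.00 -0.96; 0.59 0.42 0.07 0.00 0.00 -0.96; 0.53 0.49 0.07 0.00 0.00 -0.96; 0.46 0.56 0.07 0.00 0.00 -0.96; 0.38 0.61 0.07 0.00 0.00 -0.96; 0.29 0.66 0.07 0.00 0.00 -0.96
```

>>> apply_moves --moves "0.6 -0.4 0.05 0 0 -0.96; 0.65 -0.32 0.05 0 0 -0.96; 0.68 -0.23 0.05 0 0 -0.96; 0.71 -0.13 0.05 0 0 -0.96; 0.72 -0.04 0.05 0 0 -0.96; 0.72 0.06 0.05 0 0 -0.96; 0.7 0.16 0.05 0 0 -0.96; 0.68 0.25 0.05 0 0 -0.96; 0.64 0.34 0.05 0 0 -0.96; 0.59 0.42 0.05 0 0 -0.96; 0.53 0.49 0.05 0 0 -0.96; 0.46 0.56 0.05 0 0 -0.96" --gripper 1

```text
time: 2.25
eef_pos: [508.1, -206.6, 195.4]
tool_rot: [0.0, 0.588, 0.809, -0.0]
contact_force: [-0.1, -0.6, 0.0]
grip_width: 0.998
grasp_force: 0.0
```

```bash
python3 - <<'E'
from h import *
plan([564,-143,165],down(33),3)
E
```

```text
0.24 0.40 0.17 0.00 0.00 -0.62; 0.20 0.42 0.17 0.00 0.00 -0.62; 0.17 0.44 0.17 0.00 0.00 -0.62
```

>>> apply_moves --moves "0.24 0.4 0.17 0 0 -0.62; 0.2 0.42 0.17 0 0 -0.62; 0.17 0.44 0.17 0 0 -0.62; 0 0 0 0 0 0"

```text
time: 2.75
eef_pos: [563.8, -141.9, 164.1]
tool_rot: [-0.001, 0.478, 0.878, 0.001]
contact_force: [0.1, 0.2, 0.4]
grip_width: 0.994
grasp_force: 0.0
```

```bash
python3 - <<'E'
from h import *
w=cam("wrist");P=cloud(w,True);save(cv2.resize(w["image"],(640,480)),"w1.png")
print(w["xyz"],w["camera_matrix"]);print(ctrl.sense()["eef_pos"])
print("stub",axis(P,(564,-143),16,50,80,26))
q=P.reshape(-1,3);q=q[np.isfinite(q[:,0])]
t=q[(np.hypot(q[:,0]-564,q[:,1]+143)<25)&(q[:,2]>80)&(q[:,2]<92)]
if len(t):print("top",len(t),(t.min(0)+t.max(0))/2,np.ptp(t,0))
d=np.hypot(q[:,0]-564,q[:,1]+143);t=q[(d>38)&(d<85)&(q[:,2]>25)&(q[:,2]<70)]
if len(t)>9:
    v=np.linalg.svd(t[:,:2]-[564,-143],full_matrices=False)[2][0];s=(t[:,:2]-[564,-143])@v;print(len(t),np.rad2deg(np.arctan2(v[1],v[0])),t[s>0].mean(0),t[s<0].mean(0))
E
```

```text
[528.46311616 -85.73563331 305.89751996] [[297.31863964   0.         257.82572883]
 [  0.         297.31863964 190.82366013]
 [  0.           0.           1.        ]]
[ 563.0646997  -143.54093446  164.35047117]
stub (array([ 565.9, -143.7]), 265, np.float64(0.3))
top 1220 [ 565.43104999 -143.41057545   83.22668156] [31.33292401 31.25257271  6.31974759]
1233 -57.404374794026225 [ 598.89018027 -195.5847838    37.7078168 ] [532.75369527 -92.20061799  46.42917105]
```

View pics/w1.png

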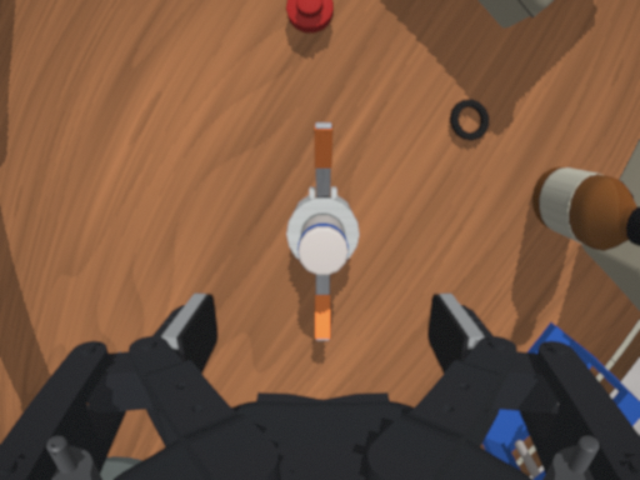

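The wrist view shows the coupling at (323,245) between the open fingers at (200,330) and (460,330), with its arm line perpendicular to the closing line. Nothing blocks the descent.

>>> apply_moves --moves "-0.02 0.03 0.5 0 0 0; 0 0 0.5 0 0 0; 0 0 0.5 0 0 0; 0 0 0.43 0 0 0; 0 0 0 0 0 0"

```text
time: 3.42
eef_pos: [563.4, -145.6, 47.7]
tool_rot: [-0.001, 0.481, 0.877, -0.001]
contact_force: [0.2, -0.1, 1.1]
grip_width: 1.0
grasp_force: 0.0
```

>>> apply_moves --moves "0 0 0 0 0 0; 0 0 0 0 0 0; 0 0 0 0 0 0; 0 0 0 0 0 0; 0 0 0 0 0 0; 0 0 0 0 0 0" --gripper -1

```text
time: 4.18
eef_pos: [565.7, -144.5, 50.0]
tool_rot: [0.001, 0.48, 0.877, 0.0]
contact_force: [-1.0, -0.2, 4.8]
grip_width: 0.357
grasp_force: 58.9
```

>>> apply_moves --moves "0 0 -0.3 0 0 0; 0 0 -0.8 0 0 0; 0 0 -0.8 0 0 0; 0 0 -0.8 0 0 0; 0 0 -0.5 0 0 0; 0.6 0.35 0 0 0 0; 0.6 0.35 0 0 0 0; 0.6 0.35 0 0 0 0; 0.6 0.35 0 0 0 0; 0.6 0.35 0 0 0 0; 0.3 0.15 0 0 0 0; 0 0 0 0 0 0"

```text
time: 5.68
eef_pos: [553.6, 85.3, 241.4]
tool_rot: [-0.0, 0.478, 0.878, 0.0]
contact_force: [-0.4, -0.4, -3.1]
grip_width: 0.363
grasp_force: 60.3
```

```bash
python3 - <<'E'
from h import *
w=cam("wrist");P=cloud(w,True);save(cv2.resize(w["image"],(640,480)),"w2.png")
s=ctrl.sense();print(s["eef_pos"],s["contact_force"],s["grip_width"])
for z in ((138,160,18),(95,118,16),(90,168,17)):print("pipe",axis(P,(547,191),z[2],z[0],z[1],26))
q=P.reshape(-1,3);q=q[np.isfinite(q[:,0])]
d=np.hypot(q[:,0]-547,q[:,1]-191)
for a,b in((155,163),(163,169),(169,180)):
    t=q[(d<24)&(q[:,2]>a)&(q[:,2]<b)]
    if len(t):print(a,len(t),(t.min(0)+t.max(0))/2,np.ptp(t,0),np.median(t[:,2]))
# held stub
e=s["eef_pos"];print("held stub",axis(P,e[:2],16,e[2]+5,e[2]+36,30))
E
```

```text
[554.00909005  83.31127622 241.10073882] [ 0.49747275 -0.33276047 -3.73768415] 0.36304687464665863
pipe (array([550. , 191.1]), 179, np.float64(0.6))
pipe (None, 0, None)
pipe (array([549.4, 189.9]), 1389, np.float64(2.2))
155 77 [548.99970003 189.47902028 158.99401189] [34.17565531 34.00027632  7.98324417] 159.58344297308886
163 864 [549.59084744 190.15530508 165.96228186] [35.32674458 35.4416202   5.91699433] 166.01908780777902
169 820 [549.33861026 190.00389168 172.17311948] [23.33955845 23.47523874  6.19758723] 173.03542730792242
held stub (array([554.,  86.]), 6618, np.float64(5.7))
```

View pics/w2.png

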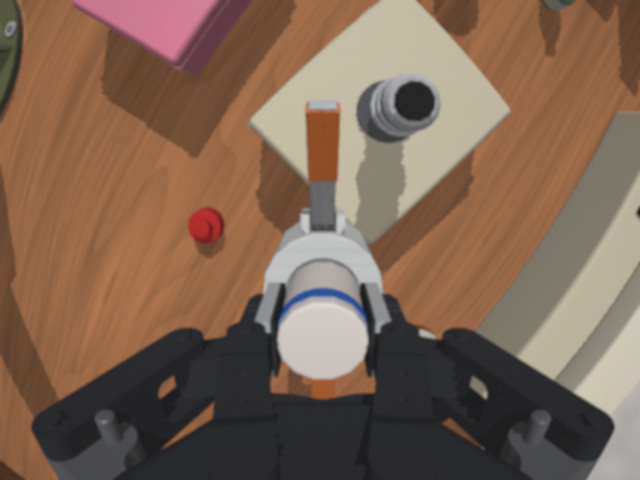

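The wrist view shows the coupling held squarely by the stub at (323,330), and the standpipe with black seal on the beige tank at (410,100). The pipe measures (549.5,190.0), rim at 166 and seal top at 173. Next I measure the held coupling's axis in the same frame.

```bash
python3 - <<'E'
from h import *
for k in range(2):
    w=cam("wrist");P=cloud(w,True)
    e=ctrl.sense()["eef_pos"]; q=P.reshape(-1,3);q=q[np.isfinite(q[:,0])]
    img=w["image"].reshape(-1,3)[np.isfinite(P.reshape(-1,3)[:,0])].astype(int)
    d=np.hypot(q[:,0]-554,q[:,1]-85)
    t=q[(d<25)&(img.min(1)>150)&(q[:,2]>e[2]+25)]
    zt=np.median(t[:,2]);t=t[abs(t[:,2]-zt)<2]
    print("stubtop z",zt,(t.min(0)+t.max(0))/2,np.ptp(t,0),len(t),e)
    # mouth/ring: outer wall visible
    print("ring",axis(P,(554,85),27,zt-80,zt-50,32))
    t=q[(np.hypot(q[:,0]-549.5,q[:,1]-190)<24)&(q[:,2]>169)&(q[:,2]<180)];print("seal",(t.min(0)+t.max(0))/2,np.median(t[:,2]))
E
```

```text
stubtop z 275.03892839898185 [551.98885696  84.67112052 275.04900059] [36.06867707 31.40150828  3.96358762] 3565 [554.236678    82.22078212 240.89011653]
ring (array([554.4,  84. ]), 861, np.float64(2.7))
seal [549.44129752 190.21816959 172.3188406 ] 172.99729357705564
stubtop z 274.82781091424374 [554.55921991  84.22909516 274.83844172] [30.69442997 33.46766799  3.96547996] 3555 [554.3572578   81.78963978 240.76708141]
ring (array([554.5,  83. ]), 904, np.float64(2.9))
seal [549.51558854 189.96588777 172.2086483 ] 173.09949497918842
```

>>> apply_moves --moves "0.5 0.3 0 0 0 0; 0.5 0.3 0 0 0 0; 0.4 0.22 0 0 0 0; 0.12 0.08 0 0 0 0; 0 0 0 0 0 0; 0 0 0 0 0 0"

```text
time: 6.58
eef_pos: [551.0, 187.6, 240.6]
tool_rot: [0.0, 0.481, 0.877, -0.001]
contact_force: [-0.5, -0.0, -3.4]
grip_width: 0.357
grasp_force: 60.4
```

```bash
python3 - <<'E'
from h import *
e=ctrl.sense();print(e["eef_pos"],e["tool_rot"])
E=[]
for n in("scene","side","scene","side"):
    c=cam(n);P=cloud(c);E.append(ctrl.sense()["eef_pos"])
    print(n,"pipe16",axis(P,(548,190),16,92,120,26),"stub",axis(P,(549,190),16,248,274,24),"ring",axis(P,(549,190),27,192,228,33))
print(np.mean(E,0))
E
```

```text
[550.95929528 187.62530155 240.63556512] [ 2.25768164e-04  4.80815545e-01  8.76821502e-01 -6.43262610e-04]
scene pipe16 (array([548.9, 192.9]), 64, np.float64(1.8)) stub (array([550.3, 189.5]), 98, np.float64(3.3)) ring (array([550.3, 190.7]), 118, np.float64(2.9))
side pipe16 (array([546.8, 189.8]), 119, np.float64(1.2)) stub (array([549. , 188.5]), 218, np.float64(3.2)) ring (array([549.1, 187.3]), 241, np.float64(2.4))
scene pipe16 (array([548.8, 192.6]), 63, np.float64(1.7)) stub (array([550.1, 190.4]), 93, np.float64(3.1)) ring (array([550.2, 191.6]), 119, np.float64(3.2))
side pipe16 (array([547.1, 189.7]), 118, np.float64(1.2)) stub (array([548.7, 189.5]), 208, np.float64(3.3)) ring (array([549.1, 187.9]), 235, np.float64(2.4))
[550.77192144 188.28404399 240.77841471]
```

Ring against pipe shows an offset of about (+1.5,-1.8) mm in both views. I correct that and descend in small steps.

>>> apply_moves --moves "0.04 0 0 0 0 0; 0 0 0.15 0 0 0; 0 0 0.15 0 0 0; 0 0 0.06 0 0 0; 0 0 0 0 0 0"

```text
time: 7.4
eef_pos: [548.9, 191.7, 218.8]
tool_rot: [-0.0, 0.48, 0.877, -0.0]
contact_force: [0.2, 0.7, -3.8]
grip_width: 0.359
grasp_force: 60.4
```

>>> apply_moves --moves "0 0 0.03 0 0 0; 0 0 0.03 0 0 0; 0 0 0 0 0 0"

```text
time: 7.78
eef_pos: [549.2, 191.7, 215.7]
tool_rot: [0.0, 0.48, 0.877, -0.0]
contact_force: [-0.0, 0.1, -4.0]
grip_width: 0.358
grasp_force: 60.4
```

>>> apply_moves --moves "0 0 0.03 0 0 0; 0 0 0.03 0 0 0; 0 0 0 0 0 0"

```text
time: 8.15
eef_pos: [549.0, 190.9, 211.6]
tool_rot: [-0.0, 0.48, 0.877, -0.001]
contact_force: [-0.0, -2.8, -2.9]
grip_width: 0.356
grasp_force: 60.5
```

>>> apply_moves --moves "-0.01 -0.01 0.03 0 0 0; 0 0 0.03 0 0 0; 0 0 0 0 0 0"

```text
time: 8.52
eef_pos: [548.9, 190.8, 208.1]
tool_rot: [-0.0, 0.48, 0.877, -0.0]
contact_force: [-0.2, -1.9, -5.2]
grip_width: 0.364
grasp_force: 60.2
```

>>> apply_moves --moves "0 0 0.04 0 0 0; 0 0 0.04 0 0 0; 0 0 0 0 0 0"

```text
time: 8.9
eef_pos: [548.8, 190.8, 203.3]
tool_rot: [-0.0, 0.48, 0.877, -0.0]
contact_force: [0.7, -2.0, -5.6]
grip_width: 0.364
grasp_force: 60.2
```

>>> apply_moves --moves "-0.01 0 0.05 0 0 0; 0 0 0.05 0 0 0; 0 0 0.05 0 0 0; 0 0 0 0 0 0"

```text
time: 9.4
eef_pos: [549.1, 190.6, 194.3]
tool_rot: [-0.0, 0.48, 0.877, -0.0]
contact_force: [-0.7, -2.2, -5.0]
grip_width: 0.359
grasp_force: 60.3
```

>>> apply_moves --moves "0 0 0.03 0 0 0; 0 0 0.03 0 0 0; 0 0 0 0 0 0"

```text
time: 9.78
eef_pos: [549.2, 190.5, 190.9]
tool_rot: [-0.0, 0.48, 0.877, 0.0]
contact_force: [-0.3, -1.0, -3.9]
grip_width: 0.356
grasp_force: 60.3
```

>>> apply_moves --moves "0 0 0.03 0 0 0; 0 0 0 0 0 0"

```text
time: 10.02
eef_pos: [549.3, 190.5, 189.2]
tool_rot: [-0.0, 0.48, 0.877, 0.0]
contact_force: [0.1, -1.9, -4.1]
grip_width: 0.365
grasp_force: 60.3
```

>>> apply_moves --moves "0 0 0.025 0 0 0; 0 0 0 0 0 0"

```text
time: 10.28
eef_pos: [549.4, 190.5, 188.5]
tool_rot: [0.0, 0.48, 0.877, 0.0]
contact_force: [-3.4, -2.9, 4.5]
grip_width: 0.357
grasp_force: 61.2
```

>>> apply_moves --moves "0 0 0.025 0 0 0; 0 0 0 0 0 0"

```text
time: 10.52
eef_pos: [549.3, 190.5, 187.0]
tool_rot: [0.0, 0.48, 0.877, 0.0]
contact_force: [-3.1, -2.7, 5.1]
grip_width: 0.362
grasp_force: 61.3
```

>>> apply_moves --moves "0 0 0.02 0 0 0; 0 0 0 0 0 0"

```text
time: 10.78
eef_pos: [549.3, 190.5, 185.8]
tool_rot: [0.0, 0.48, 0.877, 0.0]
contact_force: [-2.1, -3.0, 5.9]
grip_width: 0.361
grasp_force: 61.3
```

>>> apply_moves --moves "0 0 0.02 0 0 0; 0 0 0 0 0 0"

```text
time: 11.02
eef_pos: [549.4, 190.5, 184.7]
tool_rot: [0.0, 0.48, 0.877, 0.0]
contact_force: [-2.4, -3.7, 6.2]
grip_width: 0.359
grasp_force: 61.4
```

>>> apply_moves --moves "0 0 0.015 0 0 0; 0 0 0 0 0 0"

```text
time: 11.28
eef_pos: [549.3, 190.5, 183.8]
tool_rot: [0.0, 0.48, 0.877, 0.0]
contact_force: [-3.5, -3.2, 6.3]
grip_width: 0.354
grasp_force: 61.4
```

>>> apply_moves --moves "0 0 0.01 0 0 0; 0 0 0 0 0 0"

```text
time: 11.52
eef_pos: [549.4, 190.6, 183.6]
tool_rot: [0.001, 0.48, 0.877, 0.0]
contact_force: [-4.3, -3.5, 8.2]
grip_width: 0.359
grasp_force: 61.9
```

>>> apply_moves --moves "0 0 0.01 0 0 0; 0 0 0 0 0 0"

```text
time: 11.78
eef_pos: [549.4, 190.6, 183.5]
tool_rot: [0.001, 0.48, 0.877, 0.0]
contact_force: [-5.3, -4.9, 13.8]
grip_width: 0.358
grasp_force: 62.3
```

>>> apply_moves --moves "0 0 0.01 0 0 0; 0 0 0 0 0 0"

```text
time: 12.02
eef_pos: [549.4, 190.6, 183.5]
tool_rot: [0.001, 0.48, 0.877, 0.0]
contact_force: [-6.3, -5.7, 17.3]
grip_width: 0.359
grasp_force: 62.8
```

It has stopped: the position holds while the net force rises to about 20 N. I back the load off, release, rise and check.

>>> apply_moves --moves "0 0 -0.02 0 0 0; 0 0 0 0 0 0"

```text
time: 12.28
eef_pos: [549.4, 190.6, 183.5]
tool_rot: [0.001, 0.48, 0.877, 0.0]
contact_force: [-4.9, -4.7, 9.8]
grip_width: 0.357
grasp_force: 61.4
```

>>> apply_moves --moves "0 0 0 0 0 0; 0 0 0 0 0 0; 0 0 0 0 0 0; 0 0 0 0 0 0; 0 0 -0.3 0 0 0; 0 0 -0.6 0 0 0; 0 0 -0.6 0 0 0; 0 0 -0.5 0 0 0; 0 0 0 0 0 0" --gripper 1

```text
time: 13.4
eef_pos: [550.0, 191.7, 306.0]
tool_rot: [0.002, 0.48, 0.877, 0.002]
contact_force: [0.4, 0.1, -0.1]
grip_width: 1.0
grasp_force: 0.0
```

```bash
python3 - <<'E'
from h import *
s=ctrl.sense();print(s["eef_pos"],s["contact_force"])
w=cam("wrist");P=cloud(w,True);q=P.reshape(-1,3);q=q[np.isfinite(q[:,0])]
save(cv2.resize(w["image"],(640,480)),"w3.png")
print("stub",axis(P,(549,190),16,178,212,26))
d=np.hypot(q[:,0]-549.4,q[:,1]-190.4)
t=q[(d<13)&(q[:,2]>190)];print("top",np.median(t[:,2]),"expected",166-34+85)
t=q[(d>38)&(d<85)&(q[:,2]>140)&(q[:,2]<215)];v=np.linalg.svd(t[:,:2]-[549.4,190.4],full_matrices=False)[2][0];sg=(t[:,:2]-[549.4,190.4])@v
print(np.rad2deg(np.arctan2(v[1],v[0])))
for g in(1,-1):
    m=sg*g>0; f=np.polyfit(abs(sg[m]),t[m][:,2],1);print(len(t[m]),t[m].mean(0),f,abs(sg[m]).max(),t[m][:,2].max())
E
```

```text
[550.0323534  191.67899918 306.04347109] [ 0.43172227  0.09925793 -0.12152452]
stub (array([549.5, 191.2]), 229, np.float64(0.3))
top 390.9687744308953 expected 217
-57.471918538984404
577 [583.01100393 138.77518904 171.83988933] [  0.55016185 137.95025263] 84.21517057567353 184.10747150565737
608 [517.30510904 241.74920619 179.00958421] [  0.7493108  133.63747319] 80.54326102788772 193.44058180499533
```

```bash
python3 - <<'E'
from h import *
w=cam("wrist");q=cloud(w,True).reshape(-1,3);q=q[np.isfinite(q[:,0])]
d=np.hypot(q[:,0]-549.4,q[:,1]-191)
t=q[(d<12)&(q[:,2]>190)&(q[:,2]<240)];print("top",len(t),np.median(t[:,2]))
u=np.array([.537,-.843]);c=np.array([549.5,191.]);p=np.r_[c+62*u,210]
plan(p,down(32.6,15,np.rad2deg(np.arctan2(u[1],u[0]))),4)
E
```

```text
top 676 217.5708172787394
-0.26 0.00 0.39 0.00 0.47 0.00; -0.28 0.00 0.37 0.00 0.47 0.00; -0.31 0.00 0.35 0.00 0.47 0.00; -0.33 0.00 0.33 0.00 0.47 0.00
```

View pics/w3.png

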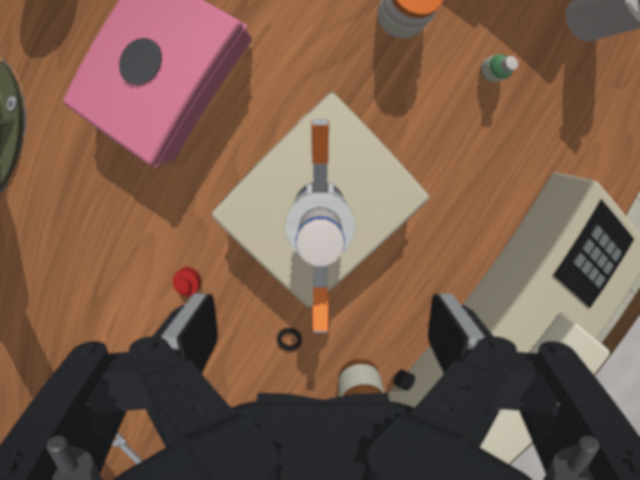

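The coupling's stub top is at 217.6, against 217 expected for fully home. It stands centred at (320,230) with both arms up. Next I close the fingers and go above the -57° arm, tilted 15° outward.

>>> apply_moves --moves "-0.26 0 0.2 0 0.47 0; -0.28 0 0.3 0 0.47 0; -0.31 0 0.4 0 0.47 0; -0.33 0 0.35 0 0.47 0; 0 0 0.15 0 0 0; 0 0 0 0 0 0; 0 0 0 0 0 0" --gripper -1

```text
time: 14.38
eef_pos: [580.9, 142.1, 213.0]
tool_rot: [-0.114, 0.474, 0.871, 0.063]
contact_force: [0.7, 0.4, 0.5]
grip_width: 0.005
grasp_force: 0.0
```

```bash
python3 - <<'E'
from h import *
s=ctrl.sense();print(s["eef_pos"],s["grip_width"],s["contact_force"]);e=s["eef_pos"][:2]-[549.5,191];print(e@[.537,-.843],e@[.843,.537])
c=cam("scene");P=cloud(c)
for r in imaging.regions_of("amber_bottle",c)[:1]:print(np.nanmedian(P[r["region"]],0))
save(cv2.resize(c["image"][110:210,250:383],(800,600),interpolation=cv2.INTER_CUBIC),"s4.png")
E
```

```text
[580.90631596 142.05197768 213.02576663] 0.005399906019183142 [0.7039059  0.42572094 0.5328145 ]
58.12837448871722 0.1904363688392952
[751.17519225 -10.62281515  80.05293253]
```

View pics/s4.png

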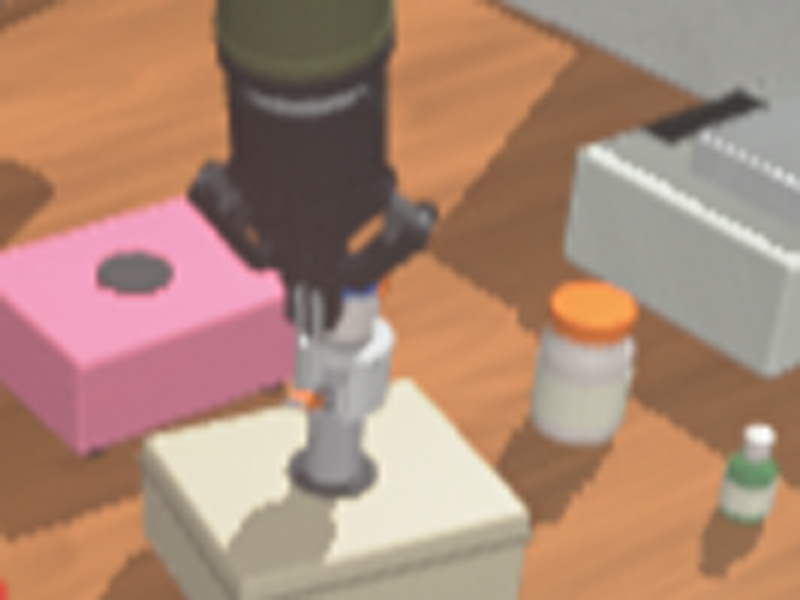

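The gripper is beside the stub, its tips at (315,320) above the orange arm at (305,398), and the amber bottle is far off. I push straight down in small steps.

>>> apply_moves --moves "-0.1 0 0.23 0 0 0; -0.1 0 0.23 0 0 0; 0 0 0 0 0 0"

```text
time: 14.85
eef_pos: [583.1, 135.9, 180.3]
tool_rot: [-0.116, 0.476, 0.87, 0.062]
contact_force: [0.3, 0.0, 0.3]
grip_width: 0.005
grasp_force: 0.0
```

>>> apply_moves --moves "-0.02 0 0.05 0 0 0; -0.02 0 0.05 0 0 0; 0 0 0 0 0 0"

```text
time: 15.22
eef_pos: [584.3, 136.1, 175.8]
tool_rot: [-0.115, 0.476, 0.87, 0.063]
contact_force: [0.1, -0.3, 1.2]
grip_width: 0.0
grasp_force: 0.4
```

>>> apply_moves --moves "-0.01 0 0.05 0 0 0; -0.01 0 0.05 0 0 0; 0 0 0 0 0 0"

```text
time: 15.6
eef_pos: [584.4, 136.4, 170.1]
tool_rot: [-0.114, 0.476, 0.87, 0.063]
contact_force: [1.1, -1.4, 5.0]
grip_width: 0.002
grasp_force: 2.0
```

>>> apply_moves --moves "-0.015 0 0.07 0 0 0; -0.015 0 0.07 0 0 0; -0.015 0 0.07 0 0 0; 0 0 0 0 0 0"

```text
time: 16.1
eef_pos: [584.6, 136.3, 157.1]
tool_rot: [-0.114, 0.476, 0.87, 0.063]
contact_force: [1.0, -2.5, 4.4]
grip_width: -0.001
grasp_force: 2.0
```

>>> apply_moves --moves "-0.015 0 0.07 0 0 0; -0.015 0 0.07 0 0 0; -0.015 0 0.07 0 0 0; 0 0 0 0 0 0"

```text
time: 16.6
eef_pos: [584.4, 136.5, 144.0]
tool_rot: [-0.114, 0.476, 0.87, 0.063]
contact_force: [2.7, -3.1, 3.4]
grip_width: -0.005
grasp_force: 2.1
```

>>> apply_moves --moves "-0.015 0 0.07 0 0 0; -0.015 0 0.07 0 0 0; 0 0 0 0 0 0"

```text
time: 16.98
eef_pos: [583.6, 137.8, 135.8]
tool_rot: [-0.114, 0.476, 0.87, 0.063]
contact_force: [2.2, -2.9, 5.0]
grip_width: 0.0
grasp_force: 3.0
```

>>> apply_moves --moves "0 0 0.06 0 0 0; 0 0 0.06 0 0 0; 0 0 0 0 0 0"

```text
time: 17.35
eef_pos: [582.3, 140.0, 129.1]
tool_rot: [-0.115, 0.475, 0.87, 0.063]
contact_force: [0.5, -1.6, 6.6]
grip_width: -0.0
grasp_force: 3.3
```

>>> apply_moves --moves "0 0 0.05 0 0 0; 0 0 0.05 0 0 0; 0 0 0 0 0 0"

```text
time: 17.73
eef_pos: [581.3, 141.8, 123.6]
tool_rot: [-0.115, 0.475, 0.87, 0.064]
contact_force: [0.4, -1.0, 7.5]
grip_width: 0.001
grasp_force: 3.3
```

>>> apply_moves --moves "-0.01 0 0.04 0 0 0; 0 0 0 0 0 0"

```text
time: 17.98
eef_pos: [581.5, 141.7, 121.1]
tool_rot: [-0.115, 0.475, 0.87, 0.064]
contact_force: [0.8, -1.7, 7.8]
grip_width: -0.0
grasp_force: 3.4
```

>>> apply_moves --moves "-0.01 0 0.03 0 0 0; 0 0 0 0 0 0"

```text
time: 18.23
eef_pos: [581.6, 141.5, 119.2]
tool_rot: [-0.114, 0.475, 0.87, 0.064]
contact_force: [1.1, -2.2, 8.4]
grip_width: 0.0
grasp_force: 3.4
```

>>> apply_moves --moves "-0.01 0 0.035 0 0 0; -0.01 0 0.035 0 0 0; 0 0 0 0 0 0"

```text
time: 18.6
eef_pos: [581.8, 141.1, 114.7]
tool_rot: [-0.114, 0.476, 0.87, 0.063]
contact_force: [1.8, -2.8, 6.8]
grip_width: -0.002
grasp_force: 3.1
```

>>> apply_moves --moves "-0.01 0 0.03 0 0 0; 0 0 0 0 0 0"

```text
time: 18.85
eef_pos: [581.8, 141.0, 112.7]
tool_rot: [-0.114, 0.476, 0.87, 0.063]
contact_force: [1.6, -1.7, 6.3]
grip_width: -0.001
grasp_force: 3.0
```

>>> apply_moves --moves "-0.01 0 0.02 0 0 0; 0 0 0 0 0 0"

```text
time: 19.1
eef_pos: [582.0, 140.7, 111.4]
tool_rot: [-0.114, 0.476, 0.87, 0.063]
contact_force: [0.7, -1.5, 7.3]
grip_width: -0.0
grasp_force: 3.1
```

>>> apply_moves --moves "-0.01 0 0.02 0 0 0; 0 0 0 0 0 0"

```text
time: 19.35
eef_pos: [582.1, 140.4, 110.1]
tool_rot: [-0.114, 0.476, 0.87, 0.063]
contact_force: [1.9, -4.1, 6.7]
grip_width: 0.004
grasp_force: 3.0
```

>>> apply_moves --moves "0 0 0.03 0 0 0; 0 0 0 0 0 0"

```text
time: 19.6
eef_pos: [582.0, 140.7, 108.4]
tool_rot: [-0.114, 0.476, 0.87, 0.063]
contact_force: [2.5, -1.8, 6.9]
grip_width: -0.002
grasp_force: 3.4
```

>>> apply_moves --moves "0 0 0.02 0 0 0; 0 0 0 0 0 0"

```text
time: 19.85
eef_pos: [582.1, 140.7, 107.6]
tool_rot: [-0.114, 0.476, 0.87, 0.063]
contact_force: [1.4, -4.0, 10.9]
grip_width: 0.001
grasp_force: 4.7
```

>>> apply_moves --moves "0 0 0.02 0 0 0; 0 0 0 0 0 0"

```text
time: 20.1
eef_pos: [582.4, 140.7, 106.7]
tool_rot: [-0.113, 0.476, 0.87, 0.064]
contact_force: [1.0, -5.0, 12.6]
grip_width: -0.001
grasp_force: 5.7
```

>>> apply_moves --moves "0 0 0.02 0 0 0; 0 0 0 0 0 0"

```text
time: 20.35
eef_pos: [582.6, 140.6, 105.8]
tool_rot: [-0.113, 0.476, 0.87, 0.064]
contact_force: [3.0, -4.9, 14.5]
grip_width: 0.002
grasp_force: 6.8
```

>>> apply_moves --moves "0 0 0.01 0 0 0; 0 0 0 0 0 0"

```text
time: 20.6
eef_pos: [582.7, 140.6, 105.5]
tool_rot: [-0.113, 0.476, 0.87, 0.064]
contact_force: [3.1, -7.1, 15.1]
grip_width: -0.002
grasp_force: 7.5
```

```bash
python3 - <<'E'
from h import *
u=np.array([.537,-.843])
for n in("side","scene"):
    P=cloud(cam(n)).reshape(-1,3);q=P[np.isfinite(P[:,0])];v=q[:,:2]-[549.5,191]
    for g in (1,-1):
        s=v@u*g;e=abs(v@[.843,.537]);t=(s>34)&(s<90)&(e<7)&(q[:,2]>86)&(q[:,2]<200)
        if t.sum()>5:print(n,g,t.sum(),np.c_[s[t],q[t,2]][:: max(1,t.sum()//8)].round(0).tolist())
E
```

```text
side 1 20 [[73.0, 199.0], [71.0, 200.0], [72.0, 199.0], [75.0, 195.0], [73.0, 196.0], [70.0, 195.0], [71.0, 194.0], [70.0, 194.0], [72.0, 191.0], [70.0, 191.0]]
side -1 25 [[72.0, 199.0], [76.0, 199.0], [74.0, 195.0], [66.0, 187.0], [58.0, 180.0], [56.0, 177.0], [46.0, 169.0], [45.0, 168.0], [36.0, 159.0]]
scene 1 66 [[90.0, 189.0], [88.0, 170.0], [85.0, 155.0], [83.0, 146.0], [77.0, 135.0], [74.0, 124.0], [71.0, 114.0], [71.0, 109.0], [61.0, 88.0]]
scene -1 24 [[69.0, 200.0], [64.0, 199.0], [66.0, 194.0], [62.0, 192.0], [56.0, 187.0], [54.0, 184.0], [50.0, 183.0], [48.0, 176.0]]
```

The force is rising and the tip is sliding along the slope, at or below the height for a -50° arm. I take that as the stop, retreat upwards and check with the wrist camera.

>>> apply_moves --moves "0.05 0 -0.2 0 0 0; 0.2 0 -0.75 0 0 0; 0.2 0 -0.75 0 0 0; 0.2 0 -0.75 0 0 0; 0.1 0 -0.4 0 0 0; 0 0 0 0 -0.94 0; 0 0 0 0 -0.94 0; 0 0 0 0 0 0; 0 0 0 0 0 0"

```text
time: 21.82
eef_pos: [581.1, 140.1, 279.9]
tool_rot: [-0.001, 0.48, 0.877, -0.0]
contact_force: [0.4, -0.9, 0.1]
grip_width: 0.002
grasp_force: 0.0
```

```bash
cat > arms.py <<'E'
from h import *
u=np.array([.537,-.843]);s=ctrl.sense();print(s["eef_pos"],s["contact_force"])
for n in("wrist","scene","side"):
    P=cloud(cam(n),n=="wrist").reshape(-1,3);q=P[np.isfinite(P[:,0])];v=q[:,:2]-[549.5,191]
    for g in (1,-1):
        r=v@u*g;e=abs(v@[.843,.537]);t=(r>36)&(r<90)&(e<7)&(q[:,2]>86)&(q[:,2]<205)
        if t.sum()>5:
            f=np.polyfit(r[t],q[t,2],1);print(n,g,t.sum(),"angle",np.rad2deg(np.arctan(f[0])).round(1),"z at r60",np.polyval(f,60).round(1),"rmax",r[t].max())
    t=(np.hypot(*v.T)<13)&(q[:,2]>195)&(q[:,2]<230)
    if t.sum()>5:print("top",np.median(q[t,2]))
    print("stub",axis(P,(549.5,191),16,178,212,24))
E
python3 arms.py
python3 - <<'E'
from h import *
u=np.array([.537,-.843]);p=np.r_[np.array([549.5,191.])-61*u,225]
plan(p,down(32.6,15,np.rad2deg(np.arctan2(-u[1],-u[0]))),4)
E
```

```text
[581.1176152  140.12554871 279.93806876] [ 0.42440859 -0.92393341  0.05878228]
wrist 1 306 angle -50.0 z at r60 109.9 rmax 70.84038095133054
wrist -1 828 angle 37.9 z at r60 181.2 rmax 77.7839609051122
top 217.69730825447073
stub (array([550.7, 189. ]), 8, np.float64(0.2))
scene 1 60 angle -48.1 z at r60 109.1 rmax 73.23264169705857
scene -1 28 angle 38.7 z at r60 179.5 rmax 76.60922662620497
top 218.54220502466774
stub (array([549.7, 191.7]), 86, np.float64(1.5))
side -1 21 angle 42.8 z at r60 173.5 rmax 80.94069349882119
top 217.75435556487707
stub (array([547.9, 188.4]), 167, np.float64(1.0))
0.51 0.00 0.23 -0.00 -0.47 -0.00; 0.52 0.00 0.19 -0.00 -0.47 -0.00; 0.53 0.00 0.16 -0.00 -0.47 -0.00; 0.54 0.00 0.12 -0.00 -0.47 -0.00
```

Arm 1 measures -50°, at its stop. Arm 2 is still up, and the seat is unchanged. I now go over to arm 2 with the opposite tilt.

>>> apply_moves --moves "0.52 0 0 0 -0.47 0; 0.52 0 0 0 -0.47 0; 0.52 0 0 0 -0.47 0; 0.52 0 0.1 0 -0.47 0; 0.1 0 0.4 0 0 0; 0.1 0 0.4 0 0 0; 0 0 0 0 0 0; 0 0 0 0 0 0"

```text
time: 22.98
eef_pos: [516.1, 243.0, 213.3]
tool_rot: [0.115, 0.476, 0.87, -0.063]
contact_force: [0.5, 0.8, 0.5]
grip_width: 0.001
grasp_force: 0.0
```

```bash
python3 - <<'E'
from h import *
e=[]
for i in range(3):
    cam("side");e.append(ctrl.sense()["eef_pos"])
e=np.mean(e,0);d=e[:2]-[549.5,191];print(e,d@[-.537,.843],d@[.843,.537],ctrl.sense()["tool_rot"])
E
```

```text
[516.04970058 243.26467473 213.69682234] 62.021931586039955 -0.13247208563555388 [ 0.11504308  0.47598468  0.86968468 -0.06206634]
```

>>> apply_moves --moves "0.05 0 0.2 0 0 0; 0.05 0 0.2 0 0 0; 0 0 0 0 0 0"

```text
time: 23.5
eef_pos: [515.3, 242.1, 186.7]
tool_rot: [0.114, 0.475, 0.87, -0.064]
contact_force: [0.0, 0.0, 0.6]
grip_width: 0.001
grasp_force: 0.4
```

>>> apply_moves --moves "0.015 0 0.06 0 0 0; 0.015 0 0.06 0 0 0; 0.015 0 0.06 0 0 0; 0 0 0 0 0 0"

```text
time: 24.0
eef_pos: [516.1, 243.3, 177.5]
tool_rot: [0.115, 0.475, 0.87, -0.062]
contact_force: [0.5, -0.5, 4.6]
grip_width: -0.002
grasp_force: 1.9
```

>>> apply_moves --moves "0.015 0 0.07 0 0 0; 0.015 0 0.07 0 0 0; 0.015 0 0.07 0 0 0; 0 0 0 0 0 0"

```text
time: 24.5
eef_pos: [516.3, 243.6, 164.7]
tool_rot: [0.115, 0.475, 0.87, -0.061]
contact_force: [-0.6, 1.2, 6.3]
grip_width: -0.001
grasp_force: 2.2
```

>>> apply_moves --moves "0.015 0 0.07 0 0 0; 0.015 0 0.07 0 0 0; 0.015 0 0.07 0 0 0; 0 0 0 0 0 0"

```text
time: 25.0
eef_pos: [516.2, 243.9, 151.7]
tool_rot: [0.114, 0.475, 0.87, -0.061]
contact_force: [-1.7, 3.3, 4.9]
grip_width: 0.004
grasp_force: 2.3
```

>>> apply_moves --moves "0.015 0 0.07 0 0 0; 0.015 0 0.07 0 0 0; 0.015 0 0.07 0 0 0; 0 0 0 0 0 0"

```text
time: 25.5
eef_pos: [516.8, 243.1, 139.0]
tool_rot: [0.115, 0.475, 0.87, -0.061]
contact_force: [-1.5, 3.4, 4.3]
grip_width: -0.001
grasp_force: 2.8
```

>>> apply_moves --moves "0.01 0 0.06 0 0 0; 0.01 0 0.06 0 0 0; 0 0 0 0 0 0"

```text
time: 25.88
eef_pos: [517.9, 241.5, 132.1]
tool_rot: [0.115, 0.475, 0.87, -0.061]
contact_force: [-0.5, 0.5, 7.6]
grip_width: 0.001
grasp_force: 3.4
```

>>> apply_moves --moves "0.01 0 0.05 0 0 0; 0.01 0 0.05 0 0 0; 0 0 0 0 0 0"

```text
time: 26.25
eef_pos: [518.3, 241.0, 126.2]
tool_rot: [0.116, 0.476, 0.87, -0.061]
contact_force: [-0.9, -0.3, 8.4]
grip_width: -0.002
grasp_force: 3.3
```

>>> apply_moves --moves "0.01 0 0.04 0 0 0; 0.01 0 0.04 0 0 0; 0 0 0 0 0 0"

```text
time: 26.62
eef_pos: [518.1, 241.3, 121.1]
tool_rot: [0.115, 0.475, 0.87, -0.061]
contact_force: [-0.8, 1.5, 7.6]
grip_width: 0.005
grasp_force: 3.3
```

>>> apply_moves --moves "0.01 0 0.04 0 0 0; 0.01 0 0.04 0 0 0; 0 0 0 0 0 0"

```text
time: 27.0
eef_pos: [518.0, 241.5, 116.1]
tool_rot: [0.115, 0.475, 0.87, -0.061]
contact_force: [-0.6, 1.9, 7.2]
grip_width: 0.002
grasp_force: 3.0
```

>>> apply_moves --moves "0.01 0 0.03 0 0 0; 0.01 0 0.03 0 0 0; 0 0 0 0 0 0"

```text
time: 27.38
eef_pos: [517.8, 241.8, 112.2]
tool_rot: [0.115, 0.475, 0.87, -0.061]
contact_force: [-0.5, 1.5, 7.0]
grip_width: 0.002
grasp_force: 3.0
```

>>> apply_moves --moves "0.01 0 0.03 0 0 0; 0 0 0 0 0 0"

```text
time: 27.62
eef_pos: [517.7, 242.0, 110.3]
tool_rot: [0.115, 0.475, 0.87, -0.061]
contact_force: [-1.3, 2.1, 6.7]
grip_width: -0.002
grasp_force: 2.9
```

>>> apply_moves --moves "0 0 0.03 0 0 0; 0 0 0 0 0 0"

```text
time: 27.88
eef_pos: [517.8, 241.8, 108.7]
tool_rot: [0.115, 0.475, 0.87, -0.061]
contact_force: [-1.7, 1.9, 7.8]
grip_width: 0.002
grasp_force: 3.6
```

>>> apply_moves --moves "0 0 0.02 0 0 0; 0 0 0 0 0 0"

```text
time: 28.12
eef_pos: [517.9, 242.0, 107.8]
tool_rot: [0.115, 0.475, 0.87, -0.061]
contact_force: [-2.6, 3.1, 9.3]
grip_width: 0.002
grasp_force: 4.6
```

>>> apply_moves --moves "0 0 0.02 0 0 0; 0 0 0 0 0 0"

```text
time: 28.38
eef_pos: [518.0, 242.2, 106.9]
tool_rot: [0.115, 0.475, 0.87, -0.06]
contact_force: [-3.9, 4.4, 11.2]
grip_width: 0.003
grasp_force: 5.5
```

>>> apply_moves --moves "0 0 0.02 0 0 0; 0 0 0 0 0 0"

```text
time: 28.62
eef_pos: [518.1, 242.5, 106.0]
tool_rot: [0.115, 0.475, 0.871, -0.06]
contact_force: [-4.5, 4.5, 13.8]
grip_width: 0.004
grasp_force: 6.5
```

>>> apply_moves --moves "0 0 0.01 0 0 0; 0 0 0 0 0 0"

```text
time: 28.88
eef_pos: [518.2, 242.4, 105.8]
tool_rot: [0.115, 0.475, 0.87, -0.06]
contact_force: [-5.0, 4.7, 17.5]
grip_width: -0.001
grasp_force: 7.4
```

>>> apply_moves --moves "-0.05 0 -0.2 0 0 0; -0.2 0 -0.75 0 0 0; -0.2 0 -0.75 0 0 0; -0.2 0 -0.75 0 0 0; -0.1 0 -0.4 0 0 0; 0 0 0 0 0.94 0; 0 0 0 0 0.94 0; 0 0 0 0 0 0; 0 0 0 0 0 0"

```text
time: 30.0
eef_pos: [517.2, 239.9, 280.3]
tool_rot: [0.0, 0.479, 0.878, -0.001]
contact_force: [-0.5, -0.4, 0.7]
grip_width: -0.001
grasp_force: 0.0
```

```bash
python3 arms.py
```

```text
[517.15912744 239.85524977 280.28274356] [-0.46477523 -0.41761965  0.67546716]
wrist -1 471 angle -50.1 z at r60 109.2 rmax 70.85139580945463
stub (None, 0, None)
scene 1 56 angle -48.2 z at r60 108.3 rmax 69.92716024115373
top 216.83018624081865
stub (array([548.2, 194. ]), 84, np.float64(1.8))
side -1 106 angle -49.8 z at r60 110.3 rmax 71.85888742403506
top 218.22669073375602
stub (array([546.2, 191.1]), 170, np.float64(1.0))
```

Both arms read -50°, at their stops. The seat height is unchanged, the stub has shifted about 3 mm (tolerance 8 mm), and the gripper is clear.

```bash
python3 -c "
from plant import ctrl
print(ctrl.sign_off())"
```

```text
the job is handed in; nothing more can be done
None
```

The coupling is pushed fully home on the standpipe, both cam arms measure about 50° down (their stops), the gripper is clear, and the job is handed in at about 30 s; no verdict came back.

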